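# Hook the blue caddy onto the slotted stand

### The job

Hang the blue caddy on the slotted stand: put its two claws into the slots of the two uprights, then press it down until it is fully home and the yellow catch snaps out over it. Let go and leave the green caddy where it stands.

Things in the scene. Friction and masses are not known exactly. Their poses are not given: they have to be found in the camera images.
- caddy_blue: Sizes in mm. Blue caddy, 0.2-0.34 kg, tray x -89..-11, 140 wide, 45 high. Origin: underside, mid back plane; +x backward (as claws point), z up. Wooden grip bar at y 0: 18 thick in y, x -83..-17, z 79..105. Two steel claws at y +-36, 12 wide: neck z 75..83 out to x 20, its tongue hangs to z 61, leaning back to x 24; 12 free before it at the neck. Back rib at y 0, z 28..36, works the catch.
- caddy_green: Green caddy, same shape, size, origin and axes as the blue one. Both stand loose on the worktop, claws pointing roughly away from the robot. It stays where it is.
- stand: Fixed, in mm: wooden base, two steel uprights 4 thick, 50 wide, 156 high, at y +-36, each with a slot 34 wide, z 100..144. Origin: on worktop, midway, in the uprights' front plane; +x into the stand, z up. Caddy goes in along +x, axes parallel, its origin at y 0, z 50..55 (10 spare all round), until its back plane meets x 0; then down till necks rest on the slots' lower edges: origin z 25, home.
- catch (a joint): Yellow spring wedge in a black housing between the uprights (y 0): sticks out 9 mm in front of them, lower edge z 68, sloping back to z 87. Value in m: 0 out, up to 0.013 pushed in; spring 2 N at first, 3.4 N at 9 mm. The rib of the descending caddy pushes it in (about 3 to 10 N down beyond the caddy's weight); it snaps out over the rib when the caddy is home.

How it is judged:
By the outcome, as a careful person would: the job done as asked, in the order asked, and still so for the second after the job is handed in, with the robot touching nothing.
It also fails if it takes over 42 s, if anything falls off the work surface, if the arm or the gripper's body presses on something with over 40 N, if the wrist force passes 120 N, or if a joint passes its speed limit or range.

### The arm

A 6-joint arm with a two-finger parallel gripper is mounted at the origin on a cart in front of the work surface, level with it; the furniture and walls round the work are solid. World frame = base frame: x ahead of the robot, y to its left, z up, the work surface at z = 0. Lengths are in mm, angles in degrees, forces in N, time in s.
With the tool pointing down it reaches from about 325 to 850 mm from the base axis. Payload 4.4 kg.
Tool frame: the origin (TCP) lies midway between the tips of the shut fingers; the grasp point (between the pads) lies 19 mm behind it; z points along the fingers, y is the line along which they close (so a half turn about z gives the same grasp; the last joint's range is limited). The gripper opens to 94 mm and grips with 3 to 60 N. Pads are 16 mm wide; open, the fingers measure 119 mm over their backs; the gripper's body (75 mm by 177 mm) begins 78 mm behind the grasp point.
Start: joints at [-80.988, 11.837, 88.321, -0, 79.842, -8.623], TCP at [174.191, -547.982, 205.447] pointing down, gripper open.
Joint ranges: [-156.59, 156.59], [-49.26, 127.26], [12.9, 141.05], [-63.56, 243.56], [4.71, 150.69], [-161.64, 161.64]. Speed limits (degrees/s): [159.86, 159.86, 180, 180, 180, 180].

### API

Orientations are given as [roll, pitch, yaw] about the fixed x, y, z axes, in that order (R = Rz(yaw) Ry(pitch) Rx(roll)).
In Python, from cell import ctrl, imaging, finish_job gives the robot as it stands.
- The arm moves only by the tool carry_out, never from a script. Its argument "rows" is a list of rows, each a list of 4 numbers: the shift along the tool's x, y, z in mm, then the turn about the tool's z in rad. A call has 1 to 12 rows; each row shifts and turns the commanded pose from where the row before left it, along the tool's axes as they then stand; what a row does not reach is not made up. A row lasts 1/8 s, in which the tool goes at most 62.5 mm and 10.7 degrees, less where a joint would pass 70% of its speed; a pose out of reach is approached as far as the arm can. A call is refused whole if a number of a shift passes 62.5 or a number of a turn 0.188, either way. A call with a gripper value outside its range is refused whole. "claw" is the opening, from 0 (shut) to 1 (fully open), set as the call begins (left out, the last holds). The fingers move at their own pace and stop on an object; "newtons" is the grip in N (left out, the last holds). Time passes only in rows, so rows that do not move let the fingers close. It gives the time, the measured TCP pose, the force, the opening and the grip force at its end, in the units of the state.
- ctrl.sense(): the state, without advancing time (a new reading comes with each control period).
- imaging.snapshot(name): name is "scene" or "top" or "wrist"; returns (picture, depth): 400x640x3 uint8, red, green, blue; 400x640 float32, mm along the optical axis (not along the pixel's ray), 0 where there is no reading.
- imaging.camera_model(name): a dict with "K" (3x3 intrinsics, pixels), "R" (3x3) and "t" (3): a world point X has camera coordinates R X + t; the wrist camera has in their place "T_tool_cam" (4x4, takes a point from camera to tool coordinates, whose origin is the TCP and whose axes are the flange's). Camera axes: x right, y down, z forward; pixel columns grow to the right and rows downward; lengths in mm; the calibration is good to about 2 mm. A picture is of the moment at which its call begins: read the wrist's pose just before it. camera_model takes no time and is no camera call.
- finish_job(): hands the job in; it is judged then, once.
The state is a dict: "t": time; "joints": joint angles; "joint_velocities": joint speeds; "tau": joint torques, N m; "eef_pos": TCP position; "eef_rot": TCP orientation; "force": force on the tool from outside, world axes, zero at the start; "moment": the same for the moment, N m; "width": finger opening in mm; "gripper_force": force on a finger pad.
Only numpy, scipy, OpenCV 4.12 (cv2) and the standard library are available. Lean on these libraries where they do the work, as an engineer would, in place of code of your own. Each camera call takes 0.05 s, during which the arm holds its last target. There are 200 camera calls.

## Working session

There is one attempt and no reset: what is moved stays moved. The work goes in short steps, Python scripts to look and compute and a tool call to move; the robot and the scene stay as the last step left them, time stands still between calls to the robot, and variables do not carry over. Pictures are saved under pics/ and viewed, at most 10 in all, crops included, and the job is handed in when it is done.

Besides the shell and the picture viewer there is one more tool, called as a command line: name --pt "numbers of a row" for each row, then --argument value for the rest. carry_out: Moves the arm, as the interface text tells. Its arguments: {"type":"object","properties":{"rows":{"type":"array","items":{"type":"array","items":{"type":"number"}}},"claw":{"type":"number"},"newtons":{"type":"number"}},"required":["rows"]}

```bash
mkdir -p pics; cat > h.py <<'E'
import numpy as np,cv2
from cell import ctrl,imaging,finish_job
from scipy.spatial.transform import Rotation as Ro
def toolT():
    s=ctrl.sense();T=np.eye(4);T[:3,:3]=Ro.from_euler('xyz',s['eef_rot'],degrees=True).as_matrix();T[:3,3]=s['eef_pos'];return T
def snap(n):
    T=toolT();p,d=imaging.snapshot(n);m=imaging.camera_model(n);K=np.array(m['K'])
    if n=='wrist': C=T@np.array(m['T_tool_cam'])
    else:
        C=np.eye(4);R=np.array(m['R']);C[:3,:3]=R.T;C[:3,3]=-R.T@np.array(m['t'])
    return p,d,K,C
def cloud(d,K,C):
    v,u=np.mgrid[:400,:640];P=np.stack([(u-K[0,2])/K[0,0]*d,(v-K[1,2])/K[1,1]*d,d],-1)
    return P@C[:3,:3].T+C[:3,3]
E
python3 - <<'E'
from h import *
print(ctrl.sense())
for n in('scene','top'):
    p,d,K,C=snap(n);cv2.imwrite(f'pics/{n}0.png',p[...,::-1]);np.savez(f'{n}0.npz',p=p,d=d,K=K,C=C)
    print(n,C.round(2))
E
```

```text
{'t': 0.0, 'joints': array([-8.09870503e+01,  1.18855347e+01,  8.84032254e+01,  3.10012950e-05,
        7.98407929e+01, -8.62349242e+00]), 'joint_velocities': array([ 0.08375777,  0.03147192, -0.02247728, -0.00521362,  0.05626284,
        0.00262598]), 'tau': array([-1.28837041e-04, -3.70883417e+01, -2.81417620e+01,  6.97876839e-02,
        3.60879942e-02, -1.57305731e-04]), 'eef_pos': array([ 174.06995485, -547.18362079,  204.29109832]), 'eef_rot': array([-1.79871916e+02, -1.94554139e-02,  1.76364149e+01]), 'force': array([0.51928518, 0.36383833, 0.17053144]), 'moment': array([ 0.0509829 , -0.01142864,  0.03429617]), 'gripper_force': 0.0, 'width': 93.8737860637848}
scene [[-7.3000e-01 -4.9000e-01  4.8000e-01 -1.2891e+02]
 [-6.9000e-01  5.0000e-01 -5.2000e-01  7.7075e+02]
 [ 1.0000e-02 -7.1000e-01 -7.1000e-01  9.9095e+02]
 [ 0.0000e+00  0.0000e+00  0.0000e+00  1.0000e+00]]
top [[-2.00000e-02 -1.00000e+00  6.00000e-02  4.59910e+02]
 [-1.00000e+00  1.00000e-02 -2.00000e-02  8.52300e+01]
 [ 2.00000e-02 -6.00000e-02 -1.00000e+00  1.04679e+03]
 [ 0.00000e+00  0.00000e+00  0.00000e+00  1.00000e+00]]
```

View pics/scene0.png

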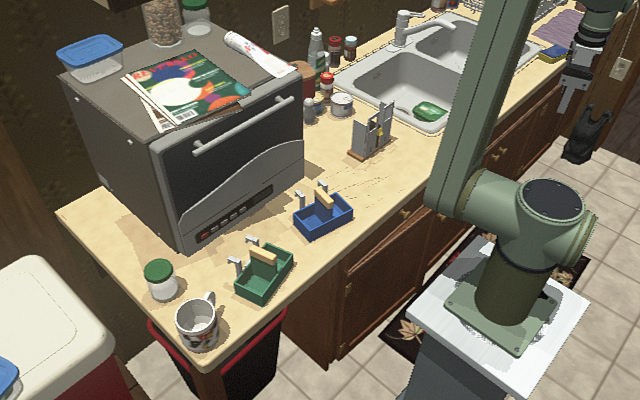

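View pics/top0.png

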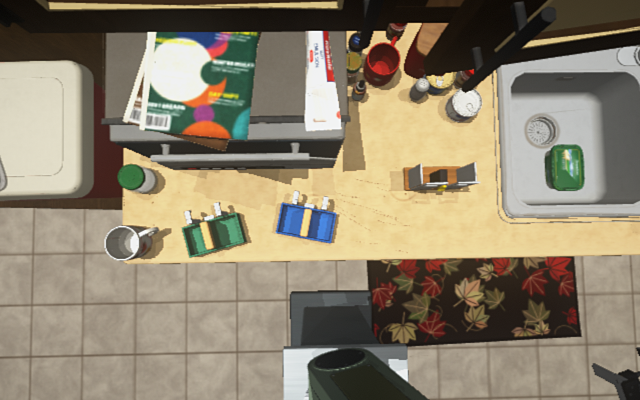

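The scene view shows the blue caddy at (322,213) and the stand at (372,140). In the top view they are at (307,221) and (440,178), with the green caddy at (213,233) and the oven behind.

```bash
cat > m.py <<'E'
from h import *
for n in('top','scene'):
    z=np.load(n+'0.npz');p,d,K,C=[z[k] for k in 'pdKC'];W=cloud(d,K,C)
    ok=d>0
    hsv=cv2.cvtColor(p,cv2.COLOR_RGB2HSV)
    x,y,zz=W[...,0],W[...,1],W[...,2]
    tab=W[ok&(abs(zz)<15)&(x>400)&(x<650)&(abs(y)<250)];print(n,'table z',np.median(tab[:,2]))
    b=ok&(hsv[...,0]>105)&(hsv[...,0]<125)&(hsv[...,1]>120)&(x>350)&(x<650)&(zz>-5)&(zz<60)&(y>-50)&(y<300)
    B=W[b];print('blue',len(B),B.min(0).round(),B.max(0).round())
    rim=B[B[:,2]>38]; r=cv2.minAreaRect(rim[:,:2].astype(np.float32));print('rim',len(rim),r)
    c=B[:,:2].mean(0)
    bar=W[ok&(zz>95)&(zz<115)&(np.hypot(x-c[0],y-c[1])<70)]
    print('bar',len(bar),bar.mean(0).round(1),cv2.minAreaRect(bar[:,:2].astype(np.float32)))
    cl=W[ok&(zz>60)&(zz<90)&(np.hypot(x-c[0],y-c[1])<130)&(hsv[...,1]<60)]
    print('claw',len(cl)); 
    for s in (1,-1):
        q=cl[(cl[:,1]-c[1])*s>0]; 
        if len(q): print(q.mean(0).round(1),q.min(0).round(),q.max(0).round())
    st=ok&(zz>15)&(zz<170)&(x>420)&(x<680)&(y>-330)&(y<-100)
    S=W[st];print('stand',len(S),S.min(0).round(),S.max(0).round())
    t=S[S[:,2]>148];
    for s in (1,-1):
        q=t[(t[:,1]-np.median(S[:,1]))*s>0]
        if len(q)>3: print('upr',len(q),q.mean(0).round(1),cv2.minAreaRect(q[:,:2].astype(np.float32)))
    yl=W[st&(hsv[...,0]>22)&(hsv[...,0]<35)&(hsv[...,1]>150)]
    if len(yl):print('yellow',len(yl),yl.mean(0).round(1))
E
python3 m.py
python3 - <<'E'
from h import *
a=cv2.imread('pics/top0.png');b=cv2.imread('pics/scene0.png')
A=cv2.resize(a[150:260,260:500],(800,367),interpolation=cv2.INTER_CUBIC)
B=cv2.resize(b[85:175,290:450],(400,225),interpolation=cv2.INTER_CUBIC);D=cv2.resize(b[170:250,270:390],(400,225),interpolation=cv2.INTER_CUBIC)
cv2.imwrite('pics/crop.png',np.vstack([A,np.hstack([B,D])]))
E
```

```text
top table z 1.5674066370265791
blue 1342 [418.  22.  -1.] [517. 169.  51.]
rim 251 ((467.9791564941406, 95.28850555419922), (137.67657470703125, 76.3089370727539), 78.27889251708984)
bar 212 [468.   94.6 105.8] ((468.2063903808594, 94.55903625488281), (17.757383346557617, 65.71580505371094), 78.82462310791016)
claw 134
[525.3 118.3  84.6] [435. 102.  60.] [543. 127.  88.]
[513.7  48.7  84.3] [499.  41.  63.] [531.  56.  89.]
stand 1259 [ 541. -301.   15.] [ 609. -162.  162.]
upr 53 [ 550.7 -198.2  156.3] ((550.8404541015625, -200.00146484375), (4.132068634033203, 50.14712905883789), 1.0352835655212402)
upr 52 [ 551.6 -272.   155.3] ((551.7778930664062, -272.1400451660156), (3.973949670791626, 49.32996368408203), 0.8606866598129272)
yellow 39 [ 546.5 -235.2   81.3]
scene table z -0.2527672903253233
blue 429 [418.  23.  -1.] [518. 171.  50.]
rim 156 ((469.2174072265625, 95.87662506103516), (139.70068359375, 81.71479797363281), 78.9693603515625)
bar 163 [466.1  99.1 102.6] ((468.94732666015625, 97.87315368652344), (19.458581924438477, 66.99344635009766), 78.56476593017578)
claw 176
[518.5 120.2  76.8] [434. 101.  60.] [604. 130.  88.]
[510.9  56.5  78.4] [436.  41.  61.] [605. 101.  87.]
stand 1391 [ 541. -305.   15.] [ 603. -165.  158.]
upr 29 [ 551.2 -193.9  153.2] ((551.3652954101562, -191.0286865234375), (7.814249038696289, 37.83588790893555), 5.613274574279785)
upr 40 [ 552.1 -259.9  153.4] ((551.8770751953125, -253.88584899902344), (6.926899433135986, 81.73025512695312), 0.17797988653182983)
yellow 10 [ 545.9 -236.1   75.1]
```

View pics/crop.png

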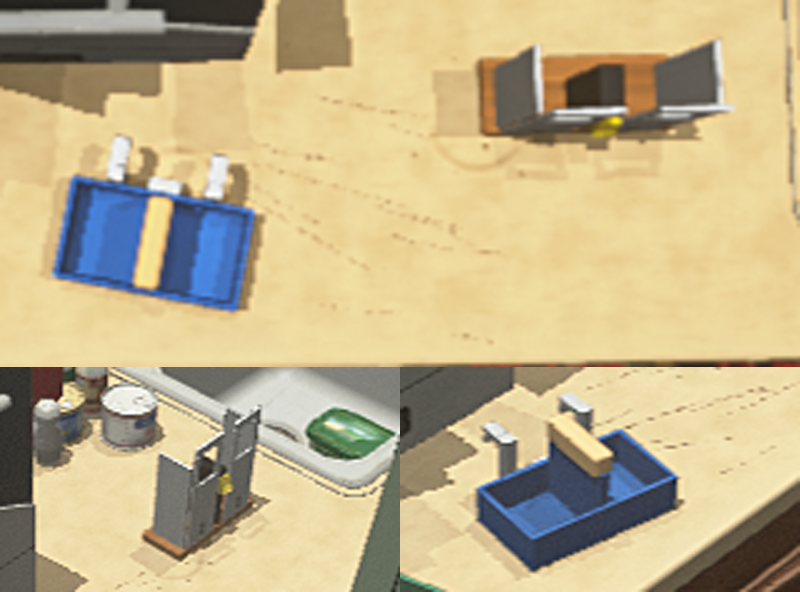

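The crop shows the blue caddy yawed about -11° with its claws towards +x, and the stand nearly square to the robot. The bar and rim sizes and the upright tops (z 156) match the given dimensions. I'll turn the tool, then traverse at z 205.

carry_out --pt "0 0 0 0.168" --pt "0 0 0 0.169" --pt "0 0 0 0.169" --pt "0 0 0 0" --claw 1

```text
t: 0.6
eef_pos: [174.1, -547.6, 204.9]
eef_rot: [-179.9, 0.0, -11.2]
force: [-0.6, 0.1, -0.1]
width: 93.8
gripper_force: 0.0
```

```bash
python3 - <<'E'
from h import *
z=np.load('top0.npz');W=cloud(z['d'],z['K'],z['C']);ok=z['d']>0
m=ok&(W[...,2]>120)&(W[...,1]>-150)&(W[...,1]<300)&(W[...,0]>400);O=W[m]
print(np.percentile(O,[0,1,5],axis=0).round(),O.max(0).round())
print(ctrl.sense()['eef_pos'],ctrl.sense()['eef_rot'])
E
```

```text
[[ 578. -150.  120.]
 [ 584. -142.  170.]
 [ 596.  -86.  333.]] [798. 300. 794.]
[ 174.1302657  -547.55444982  204.85380878] [-1.79935623e+02  2.29911692e-02 -1.12415501e+01]
```

carry_out --pt "14.8 -57.3 0 0" --pt "14.8 -57.3 0 0" --pt "14.8 -57.3 0 0" --pt "14.8 -57.3 0 0" --pt "14.8 -57.3 0 0" --pt "14.8 -57.3 0 0" --pt "14.8 -57.3 0 0" --pt "14.8 -57.3 0 0" --pt "14.8 -57.3 0 0" --pt "14.8 -57.3 0 0" --pt "14.8 -57.3 0 0" --pt "0 0 0 0"

```text
t: 2.1
eef_pos: [458.5, 41.3, 205.3]
eef_rot: [-180.0, 0.0, -10.8]
force: [-0.7, -0.5, -1.4]
width: 93.8
gripper_force: 0.0
```

```bash
python3 - <<'E'
from h import *
for i in range(1):
    p,d,K,C=snap('wrist')
cv2.imwrite('pics/w1.png',p[...,::-1]);np.savez('w1.npz',p=p,d=d,K=K,C=C)
W=cloud(d,K,C);ok=d>0;x,y,z=[W[...,i] for i in range(3)]
print(C[:3].round(2),toolT()[:3,3])
m=ok&(z>98)&(z<115)&(np.hypot(x-468,y-95)<60);q=W[m]
print(len(q),q.mean(0),cv2.minAreaRect(q[:,:2].astype(np.float32)))
print(np.median(W[ok&(abs(z)<15)][:,2]))
E
```

```text
[[-1.9000e-01 -9.5000e-01 -2.4000e-01  5.2763e+02]
 [-9.8000e-01  1.8000e-01  5.0000e-02  2.8490e+01]
 [-0.0000e+00  2.5000e-01 -9.7000e-01  3.8306e+02]] [457.78530799  39.38621927 205.095467  ]
1596 [469.97500805  94.29056501 102.89210311] ((468.8045654296875, 95.23367309570312), (18.273508071899414, 65.0499038696289), 78.07888793945312)
-1.4285756263603275
```

View pics/w1.png

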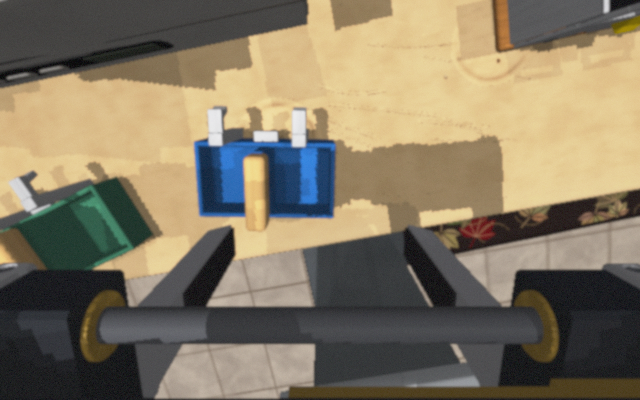

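The wrist view shows the bar at (256,190), its position agreeing with the top view to within 1 mm. Moving over it, then checking the pose.

carry_out --pt "7.3 -28.3 0 0" --pt "7.3 -28.3 0 0" --pt "0 0 0 0" --pt "0 0 0 0"

```text
t: 2.65
eef_pos: [482.8, 88.9, 205.2]
eef_rot: [179.9, 0.0, -11.4]
force: [0.3, -0.3, -0.0]
width: 94.0
gripper_force: 0.0
```

carry_out --pt "0 -3.4 30 0" --pt "0 0 40 0" --pt "0 0 35 0" --pt "0 0 20 0" --pt "0 0 5 0" --pt "0 0 0 0" --pt "0 0 0 0"

```text
t: 3.52
eef_pos: [485.1, 93.5, 76.7]
eef_rot: [-180.0, -0.1, -11.4]
force: [-0.2, 0.2, 0.1]
width: 93.9
gripper_force: 0.0
```

carry_out --pt "0 0 0 0" --pt "0 0 0 0" --pt "0 0 0 0" --pt "0 0 0 0" --pt "0 0 0 0" --pt "0 0 0 0" --pt "0 0 0 0" --pt "0 0 0 0" --claw 0 --newtons 50

```text
t: 4.53
eef_pos: [484.1, 93.6, 75.5]
eef_rot: [180.0, -0.0, -11.3]
force: [-0.5, -0.4, 0.7]
width: 17.7
gripper_force: 47.9
```

carry_out --pt "0 0 -8 0" --pt "0 0 -20 0" --pt "0 0 -24 0" --pt "0 0 -24 0" --pt "0 0 -10 -0.07" --pt "0 0 0 -0.07" --pt "0 0 0 -0.073" --pt "0 0 0 0" --pt "0 0 0 0" --pt "0 0 0 0"

```text
t: 5.78
eef_pos: [484.0, 93.9, 161.4]
eef_rot: [-180.0, 0.0, 0.8]
force: [-0.2, 0.0, -1.8]
width: 17.4
gripper_force: 50.0
```

carry_out --pt "-3 20 0 0" --pt "-3 38 0 0" --pt "-3 45 0 0" --pt "-3 45 0 0" --pt "-3 45 0 0" --pt "-3 45 0 0" --pt "-3 45 0 0" --pt "-3 35 0 0" --pt "0 13 0 0" --pt "0 0 0 0" --pt "0 0 0 0" --pt "0 0 0 0"

```text
t: 7.28
eef_pos: [465.1, -236.1, 161.4]
eef_rot: [-180.0, 0.0, 0.9]
force: [-0.5, -0.5, -1.4]
width: 17.2
gripper_force: 50.0
```

carry_out --pt "0 0 10 0" --pt "0 1 15 0" --pt "0 0 8 0" --pt "0 0 0 0" --pt "0 0 0 0" --pt "0 0 0 0"

```text
t: 8.02
eef_pos: [465.4, -238.8, 129.0]
eef_rot: [180.0, -0.1, 0.8]
force: [-0.2, 0.4, -2.2]
width: 17.9
gripper_force: 50.0
```

```bash
cat > c.py <<'E'
from h import *
import sys
tag=sys.argv[1];print(toolT()[:3,3].round(1))
ims=[]
for n in('top','wrist','scene'):
    p,d,K,C=snap(n);W=cloud(d,K,C);ok=d>0;x,y,z=[W[...,i] for i in range(3)]
    hsv=cv2.cvtColor(p,cv2.COLOR_RGB2HSV)
    np.savez(f'{n}_{tag}.npz',p=p,d=d,K=K,C=C)
    b=ok&(hsv[...,0]>105)&(hsv[...,0]<125)&(hsv[...,1]>120)&(x>350)&(x<650)&(z>15)&(z<115)&(y<-100)&(y>-350)
    B=W[b]
    if len(B)>20:
        print(n,'blue',len(B),np.percentile(B,1,axis=0).round(1),np.percentile(B,99,axis=0).round(1))
        r=B[B[:,2]>np.percentile(B[:,2],97)-8];print(' rim',cv2.minAreaRect(r[:,:2].astype(np.float32)))
    c=ok&(hsv[...,1]<60)&(z>115)&(z<146)&(x>490)&(x<546)&(y<-180)&(y>-290)
    for s in(1,-1):
        q=W[c&((y+236)*s>0)]
        if len(q)>5: print(' claw',len(q),q.mean(0).round(1),np.percentile(q,[3,97],axis=0).round(1).tolist())
    for a,bb in((-236,-160),(-320,-236)):
        q=W[ok&(z>148)&(z<162)&(x>545)&(x<560)&(y>a)&(y<bb)]
        if len(q)>5: print(' upr',len(q),cv2.minAreaRect(q[:,:2].astype(np.float32)))
    yl=W[ok&(hsv[...,0]>22)&(hsv[...,0]<35)&(hsv[...,1]>150)&(x>520)&(x<570)&(y>-260)&(y<-210)&(z>50)&(z<100)]
    if len(yl)>3: print(' yel',len(yl),yl.mean(0).round(1),yl.min(0).round(1),yl.max(0).round(1))
    ims.append(p[...,::-1])
ims[0]=cv2.resize(ims[0][130:250,360:520],(400,300));ims[2]=cv2.resize(ims[2][80:200,300:460],(400,300))
cv2.imwrite(f'pics/c_{tag}.png',np.vstack([np.hstack([ims[0],ims[2]]),cv2.resize(ims[1],(480,300))[:, :].copy() if False else np.hstack([cv2.resize(ims[1],(480,300)),np.zeros((300,320,3),np.uint8)])]))
E
python3 c.py pre
```

```text
[ 465.4 -238.8  129. ]
top blue 388 [ 411.4 -292.6   56.7] [ 485.3 -168.9  103. ]
 rim ((447.94146728515625, -226.88998413085938), (118.4658432006836, 73.27664947509766), 89.13552856445312)
 claw 47 [ 511.7 -201.   136.1] [[504.2, -207.2, 124.1], [518.6, -195.9, 139.9]]
 claw 42 [ 513.9 -272.3  135.7] [[507.5, -279.1, 124.8], [519.8, -267.4, 140.1]]
 upr 50 ((550.9718627929688, -200.114990234375), (4.186424255371094, 49.578758239746094), 1.063441514968872)
 upr 53 ((551.7947998046875, -271.8900451660156), (4.224786281585693, 51.15721893310547), 0.6235859990119934)
 yel 37 [ 546.3 -235.6   80.7] [ 541.3 -243.1   69.8] [ 552.4 -228.1   89.8]
wrist blue 11762 [ 415.3 -305.5   55.7] [ 489.2 -170.4   98.3]
 rim ((450.29315185546875, -238.17758178710938), (77.11986541748047, 137.85174560546875), 0.8613362312316895)
 claw 1719 [ 505.8 -202.4  133.4] [[491.1, -207.7, 118.6], [520.4, -196.3, 137.8]]
 claw 1799 [ 506.4 -272.5  133.3] [[491.1, -278.8, 118.3], [521.4, -267.4, 137.9]]
 upr 1397 ((550.9364013671875, -199.89515686035156), (4.321525573730469, 49.974700927734375), 0.8484655022621155)
 upr 1297 ((551.6270751953125, -271.8048095703125), (3.974060297012329, 50.141361236572266), 0.6548969745635986)
 yel 583 [ 547.4 -235.9   79.5] [ 540.7 -243.7   66.1] [ 553.6 -227.9   91. ]
scene blue 186 [ 410.1 -308.5   54.7] [ 487.2 -166.5  111.9]
 rim ((443.47528076171875, -235.36117553710938), (74.90454864501953, 18.491350173950195), 12.572660446166992)
 claw 70 [ 503.6 -198.8  131.1] [[490.4, -208.3, 116.6], [519.5, -193.0, 139.9]]
 claw 17 [ 515.1 -268.4  128.7] [[507.4, -274.5, 119.2], [523.1, -263.8, 137.7]]
 upr 38 ((550.7625122070312, -199.13584899902344), (7.958488464355469, 47.00285339355469), 0.707780122756958)
 yel 17 [ 546.  -232.8   78. ] [ 539.7 -253.    64.1] [ 552.8 -225.4   89.9]
```

View pics/c_pre.png

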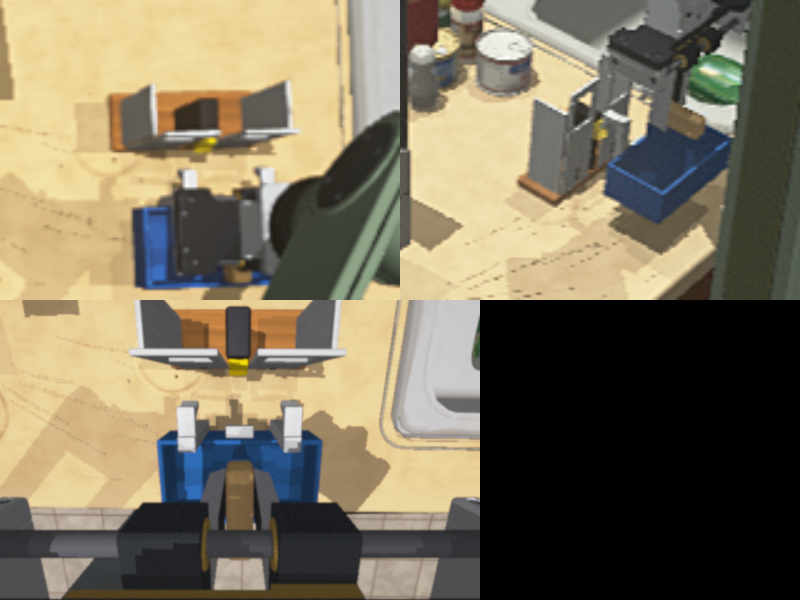

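The claws sit in front of the slots, about 0.8 mm to the right and squared to within 0.3°, with the neck tops near z 136. The gap to the uprights is about 49 mm.

carry_out --pt "6 -0.8 0 0" --pt "10 0 0 0" --pt "10 0 0 0" --pt "10 0 0 0" --pt "6 0 0 0" --pt "3 0 0 0" --pt "0 0 0 0" --pt "0 0 0 0" --pt "0 0 0 0"

```text
t: 9.3
eef_pos: [509.7, -237.0, 128.5]
eef_rot: [-180.0, 0.0, 0.8]
force: [0.2, -0.1, -1.7]
width: 17.6
gripper_force: 50.0
```

carry_out --pt "1 0 0 0" --pt "1 0 0 0" --pt "0 0 0 0" --pt "0 0 0 0"

```text
t: 9.8
eef_pos: [511.9, -236.9, 128.4]
eef_rot: [-180.0, 0.0, 0.9]
force: [-0.5, -0.4, -2.5]
width: 17.8
gripper_force: 50.0
```

carry_out --pt "1 0 0 0" --pt "1 0 0 0" --pt "0 0 0 0" --pt "0 0 0 0"

```text
t: 10.3
eef_pos: [513.7, -236.9, 128.4]
eef_rot: [-180.0, 0.0, 0.8]
force: [-1.5, -0.1, -0.8]
width: 18.1
gripper_force: 50.0
```

carry_out --pt "1 0 0 0" --pt "0 0 0 0" --pt "0 0 0 0"

```text
t: 10.68
eef_pos: [514.7, -236.9, 128.3]
eef_rot: [-180.0, 0.0, 0.8]
force: [-1.9, -0.6, -0.1]
width: 17.7
gripper_force: 50.0
```

carry_out --pt "1 0 0 0" --pt "0 0 0 0" --pt "0 0 0 0"

```text
t: 11.05
eef_pos: [515.4, -236.8, 128.4]
eef_rot: [-180.0, 0.1, 0.8]
force: [-4.9, -0.3, 1.0]
width: 17.9
gripper_force: 50.0
```

```bash
python3 c.py ins | grep -A3 -E "wrist|^\["
```

```text
[ 515.4 -236.8  128.4]
top blue 396 [ 460.9 -290.7   55.5] [ 535.2 -166.9  102.1]
 rim ((497.9917907714844, -219.73965454101562), (106.59862518310547, 74.261962890625), 89.6625747680664)
 upr 8 ((550.5808715820312, -199.5787811279297), (2.624560594558716, 48.8311882019043), 1.333455204963684)
wrist blue 10648 [ 465.  -303.6   55.1] [ 537.7 -168.4   98. ]
 rim ((500.5980224609375, -236.2373046875), (76.05760192871094, 137.91024780273438), 0.692025899887085)
 claw 522 [ 534.2 -209.8  136.8] [[523.2, -228.1, 129.2], [544.2, -194.7, 144.8]]
 claw 534 [ 535.1 -261.9  136.8] [[523.2, -276.8, 127.9], [545.2, -243.4, 144.8]]
```

carry_out --pt "-0.4 0 2 0" --pt "0 0 3 0" --pt "0 0 3 0" --pt "0 0 3 0" --pt "0 0 2 0" --pt "0 0 0 0" --pt "0 0 0 0"

```text
t: 12.08
eef_pos: [515.4, -237.3, 115.8]
eef_rot: [180.0, 0.0, 0.8]
force: [-5.7, -1.1, 1.2]
width: 17.3
gripper_force: 50.0
```

carry_out --pt "0 0 2 0" --pt "0 0 2 0" --pt "0 0 2 0" --pt "0 0 0 0" --pt "0 0 0 0"

```text
t: 12.7
eef_pos: [515.4, -237.0, 109.1]
eef_rot: [180.0, 0.0, 0.8]
force: [-3.9, -0.8, -1.3]
width: 18.0
gripper_force: 50.0
```

carry_out --pt "0 0 2 0" --pt "0 0 2 0" --pt "0 0 2 0" --pt "0 0 0 0" --pt "0 0 0 0"

```text
t: 13.32
eef_pos: [515.3, -236.6, 103.1]
eef_rot: [-180.0, 0.0, 0.8]
force: [-4.3, 0.5, -3.0]
width: 18.0
gripper_force: 50.0
```

carry_out --pt "0 0 1.5 0" --pt "0 0 1 0" --pt "0 0 0 0" --pt "0 0 0 0"

```text
t: 13.82
eef_pos: [515.3, -237.0, 101.3]
eef_rot: [180.0, 0.0, 0.8]
force: [-6.1, 0.3, -0.2]
width: 17.7
gripper_force: 50.0
```

carry_out --pt "0 0 1 0" --pt "0 0 1 0" --pt "0 0 0 0" --pt "0 0 0 0"

```text
t: 14.32
eef_pos: [515.4, -237.1, 100.5]
eef_rot: [180.0, 0.0, 0.9]
force: [-8.1, 0.2, 5.3]
width: 18.0
gripper_force: 50.0
```

```bash
python3 c.py dn
```

```text
[ 515.4 -237.1  100.5]
top blue 368 [ 461.1 -288.1   27.1] [ 535.1 -167.2   75.2]
 rim ((498.0154724121094, -218.48252868652344), (103.56387329101562, 73.64708709716797), 89.12687683105469)
 upr 16 ((551.1907348632812, -212.43875122070312), (16.023334503173828, 2.6543474197387695), 86.52886199951172)
wrist blue 9515 [ 465.  -303.9   27.2] [ 538.8 -168.7  101. ]
 rim ((500.3934020996094, -236.3936767578125), (76.53778076171875, 137.7812042236328), 0.6492543816566467)
 claw 706 [ 522.8 -221.8  132.6] [[514.4, -227.6, 116.3], [524.0, -215.9, 145.2]]
 claw 738 [ 522.9 -250.4  132.6] [[512.8, -256.3, 116.2], [524.5, -245.2, 145.3]]
 upr 1818 ((551.0889892578125, -199.8285369873047), (4.781439304351807, 49.925777435302734), 0.521173894405365)
 upr 1836 ((552.0636596679688, -271.6199951171875), (4.504768371582031, 50.04117965698242), 0.8088948726654053)
 yel 364 [ 548.6 -235.8   81.8] [ 541.6 -243.3   59. ] [ 554.4 -226.7   92.8]
scene blue 107 [ 460.4 -304.2   30.6] [ 537.  -165.3   75.3]
 rim ((499.3110046386719, -234.09768676757812), (78.49906921386719, 143.796142578125), 1.013609528541565)
 claw 75 [ 512.9 -217.5  130.3] [[504.7, -229.4, 116.1], [524.2, -211.6, 144.7]]
 claw 27 [ 510.3 -248.5  135.8] [[505.4, -255.2, 127.1], [518.7, -243.9, 145.0]]
 upr 26 ((552.0491943359375, -191.23736572265625), (7.08688497543335, 37.76865005493164), 2.758329153060913)
 yel 19 [ 546.8 -234.5   77.8] [ 542.6 -244.5   68.1] [ 553.4 -226.3   88.5]
```

View pics/c_dn.png

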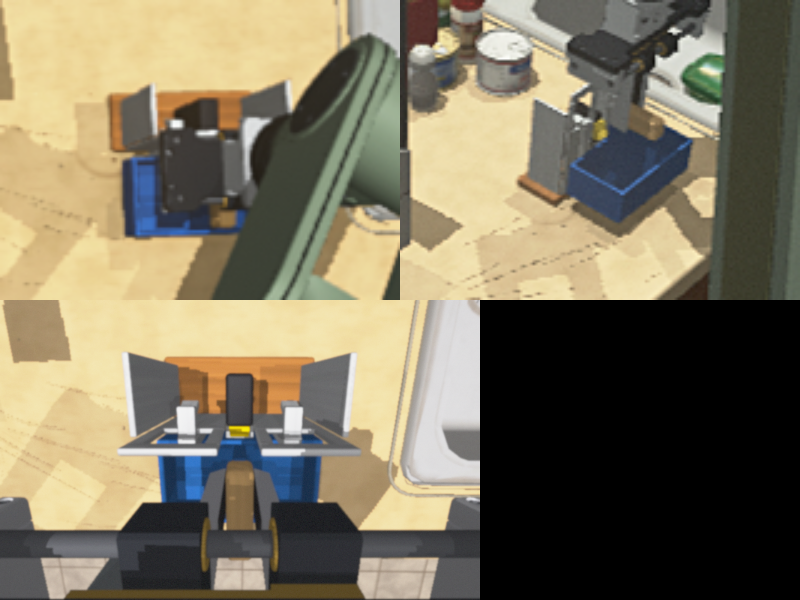

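The claws are through both slots (wrist crop: (187,418) and (292,418)) and the caddy is nearly at the bottom. I'll press further until it seats firmly.

carry_out --pt "-0.5 0 1 0" --pt "0 0 1 0" --pt "0 0 0 0" --pt "0 0 0 0"

```text
t: 14.98
eef_pos: [515.4, -237.1, 100.3]
eef_rot: [180.0, -0.0, 0.9]
force: [-10.6, 2.8, 14.5]
width: 17.9
gripper_force: 50.0
```

carry_out --pt "0 0 1.5 0" --pt "0 0 1 0" --pt "0 0 0 0" --pt "0 0 0 0"

```text
t: 15.48
eef_pos: [515.4, -237.1, 100.3]
eef_rot: [180.0, -0.0, 0.9]
force: [-15.7, 6.5, 25.4]
width: 17.5
gripper_force: 50.0
```

```bash
python3 c.py pr | grep -A8 wrist; python3 - <<'E'
from h import *
for t in ('pre','ins','dn','pr'):
    z=np.load(f'wrist_{t}.npz');p,d,K,C=[z[k] for k in 'pdKC'];W=cloud(d,K,C);hsv=cv2.cvtColor(p,cv2.COLOR_RGB2HSV)
    m=(d>0)&(hsv[...,0]>22)&(hsv[...,0]<35)&(hsv[...,1]>150)&(abs(W[...,0]-547)<15)&(abs(W[...,1]+236)<12)&(W[...,2]>55)&(W[...,2]<100)
    q=W[m];print(t,len(q),np.percentile(q,[2,50,98],axis=0).round(1).tolist() if len(q) else '')
z=np.load('wrist_pr.npz');cv2.imwrite('pics/cat.png',cv2.resize(z['p'][120:280,220:420,::-1],(750,600),interpolation=cv2.INTER_CUBIC))
E
```

```text
wrist blue 9482 [ 465.  -303.9   27.1] [ 538.9 -168.8  101.1]
 rim ((500.9449768066406, -236.29293823242188), (75.62122344970703, 137.81069946289062), 0.7163512110710144)
 claw 721 [ 522.8 -221.8  132.5] [[515.0, -227.6, 116.2], [524.0, -216.0, 145.2]]
 claw 736 [ 523.  -250.5  132.7] [[513.0, -256.3, 116.5], [524.4, -245.2, 145.4]]
 upr 1843 ((551.0972290039062, -199.9388885498047), (4.65057373046875, 49.81011962890625), 0.596766471862793)
 upr 1838 ((552.0523071289062, -271.7143859863281), (4.401252746582031, 50.21631622314453), 0.8332586884498596)
 yel 367 [ 548.4 -235.7   81.4] [ 541.5 -243.3   59.2] [ 554.5 -226.8   92.5]
scene blue 104 [ 460.3 -306.1   28.6] [ 538.5 -165.3   96.9]
 rim ((499.4756164550781, -234.86740112304688), (78.27104187011719, 143.1950225830078), 1.5945311784744263)
pre 583 [[540.8, -243.5, 67.0], [547.6, -236.1, 81.7], [553.5, -228.3, 88.6]]
ins 154 [[548.4, -243.2, 80.2], [551.2, -236.1, 84.7], [554.1, -228.3, 91.6]]
dn 364 [[542.1, -243.1, 69.5], [549.3, -235.7, 84.0], [554.2, -228.6, 91.7]]
pr 367 [[541.9, -243.1, 68.9], [549.1, -235.8, 83.9], [553.6, -228.4, 90.5]]
```

View pics/cat.png

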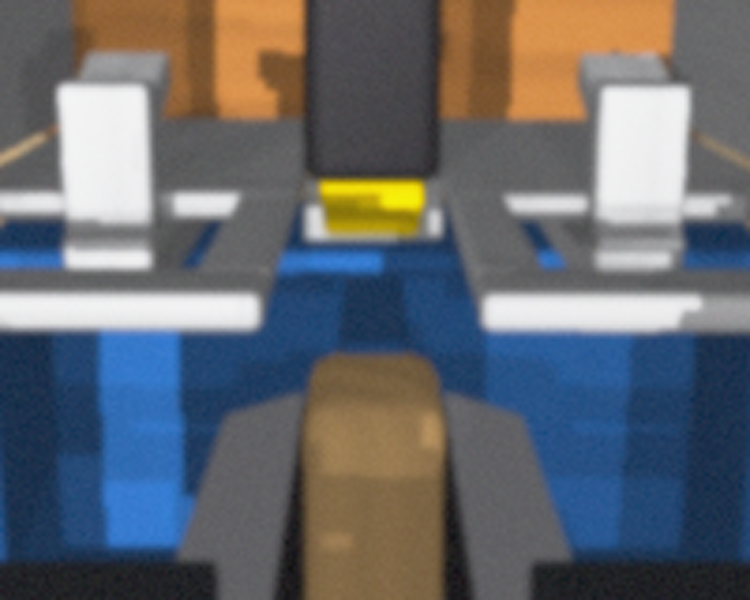

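The yellow wedge is out again over the white rib (380,215), both claws are in their slots, and the stop was hard at the expected height. I'll unload and release.

carry_out --pt "-0.7 0 -2 0" --pt "-0.5 0.5 -1.5 0" --pt "0 0 -0.5 0" --pt "0 0 0 0" --pt "0 0 0 0"

```text
t: 16.25
eef_pos: [515.2, -237.2, 100.4]
eef_rot: [180.0, -0.2, 0.8]
force: [-4.8, 3.9, 7.4]
width: 17.9
gripper_force: 50.0
```

carry_out --pt "0 0 0 0" --pt "0 0 0 0" --pt "0 0 0 0" --pt "0 0 0 0" --pt "0 0 0 0" --pt "0 0 0 0" --claw 0.7

```text
t: 17.0
eef_pos: [513.9, -237.4, 98.4]
eef_rot: [-180.0, -0.0, 0.8]
force: [0.3, 0.9, -0.1]
width: 65.8
gripper_force: 0.0
```

carry_out --pt "0 0 -10 0" --pt "0 0 -20 0" --pt "0 0 -40 0" --pt "0 0 -40 0" --pt "-40 0 -20 0" --pt "-40 0 0 0" --pt "-30 0 0 0" --pt "0 0 0 0" --pt "0 0 0 0" --pt "0 0 0 0"

```text
t: 18.25
eef_pos: [404.8, -239.2, 228.6]
eef_rot: [180.0, -0.0, 0.9]
force: [-0.3, -0.0, -0.9]
width: 65.8
gripper_force: 0.0
```

```bash
python3 c.py end; python3 - <<'E'
from h import *
z=np.load('wrist_end.npz');cv2.imwrite('pics/end.png',z['p'][...,::-1])
for n in('top','end'):
    z=np.load('top0.npz' if n=='top' else 'top_end.npz');h=cv2.cvtColor(z['p'],cv2.COLOR_RGB2HSV)
    m=(h[...,0]>60)&(h[...,0]<90)&(h[...,1]>120);m[:, :175]=0;m[:,260:]=0;m[:190]=0;print(n,m.sum(),np.argwhere(m).mean(0))
E
```

```text
[ 404.8 -239.2  228.6]
top blue 1019 [ 461.2 -304.2   27.5] [ 536.4 -167.6   74.2]
 rim ((498.90740966796875, -236.45977783203125), (138.53646850585938, 76.42036437988281), 89.8570327758789)
 claw 11 [ 520.8 -243.   129.4] [[509.4, -245.3, 127.1], [532.0, -237.2, 131.1]]
 upr 49 ((551.0733032226562, -199.9816131591797), (4.24006462097168, 49.60624313354492), 1.233146071434021)
 upr 52 ((551.867431640625, -271.8005676269531), (4.413595676422119, 49.26405715942383), 0.18512585759162903)
 yel 36 [ 546.5 -235.4   81.1] [ 541.4 -244.6   70.3] [ 552.4 -228.8   90.1]
wrist blue 9690 [ 461.6 -304.4   26.6] [ 537.  -169.1   69.4]
 rim ((499.2071533203125, -236.75274658203125), (76.90636444091797, 138.20692443847656), 0.8349757790565491)
 claw 14 [ 520.5 -245.3  124.9] [[490.4, -245.7, 123.4], [530.3, -244.2, 126.1]]
 yel 343 [ 548.4 -236.    80.4] [ 542.9 -245.2   59.8] [ 554.4 -226.9   87.8]
scene blue 194 [ 460.7 -306.7   25.9] [ 536.8 -165.6   73.5]
 rim ((498.4234313964844, -237.47164916992188), (144.0587921142578, 78.07542419433594), 89.62857818603516)
 upr 36 ((551.3552856445312, -198.97317504882812), (8.481260299682617, 52.45853042602539), 2.12442946434021)
 upr 33 ((552.0989990234375, -270.175537109375), (8.084807395935059, 53.97547149658203), 6.357832908630371)
 yel 15 [ 547.1 -234.5   75.8] [ 541.6 -242.9   67.9] [ 553.7 -224.8   86.2]
top 5 [252.4 202.6]
end 4 [252.75 201.5 ]
```

View pics/end.png

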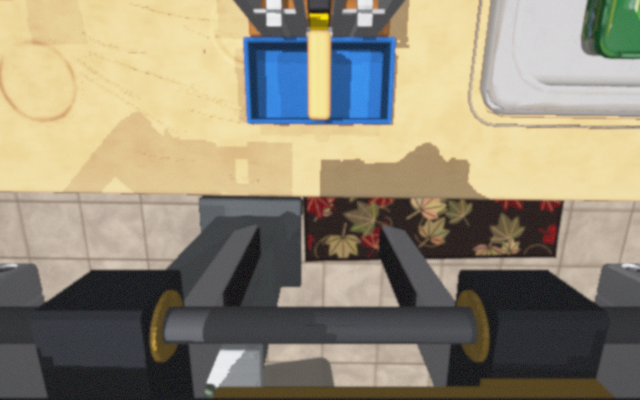

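The caddy hangs level (tray at (320,80), rim z about 70 = 25 + 45). The catch reads the same as it did before insertion, and the gripper is clear.

```bash
python3 -c "
from cell import finish_job
print(finish_job())"
```

```text
the job is handed in; nothing more can be done
None
```

The blue caddy hangs fully home on the stand with the yellow catch out over its rib, the gripper is clear, the green caddy was not touched, and the job was handed in at about 18 s.

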